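Set and lock the vegetable slicer's thickness wheel

ROBOT

A 6-joint arm with a two-finger parallel gripper is mounted at the origin on a cart in front of the work surface, level with it; the furniture and walls round the work are solid. World frame = base frame: x ahead of the robot, y to its left, z up, the work surface at z = 0. Lengths are in m, angles in rad, forces in N, time in s.
With the tool pointing down it reaches from about 0.275 to 1 m from the base axis. Payload 8.4 kg.
Tool frame: the origin (TCP) lies where the fingers leave the gripper's body, on its centre line; the fingertips stand 73 mm ahead of it and the grasp point (between the pads) lies ctrl.hold_point_z ahead of it (ctrl.hold_point_z is the distance from the TCP to the grasp point, in m); z points along the fingers, y is the line along which they close (so a half turn about z gives the same grasp; the last joint's range is limited). The gripper opens to 85 mm and grips with 20 to 120 N. Pads are 22 mm wide; open, the fingers measure 114 mm over their backs; the gripper's body (76 mm by 85 mm) begins 54 mm behind the grasp point. The pads swing forward as they close: fully open they stand 13 mm farther back than shut.
Start: joints at [1.27, 0.353, 1.633, -0, 1.155, -0.002], TCP at [0.184, 0.597, 0.304] pointing down, gripper open.
Joint ranges: [-2.63, 2.63], [-0.92, 2.1], [0.06, 2.66], [-1.3, 4.44], [0, 2.69], [-3.02, 3.02]. Speed limits (rad/s): [2.22, 2.22, 2.79, 3.14, 3.14, 3.14].

INTERFACE

Orientations are given as [roll, pitch, yaw] about the fixed x, y, z axes, in that order (R = Rz(yaw) Ry(pitch) Rx(roll)).
In Python, from rig import ctrl gives the robot as it stands. The module is installed in compiled form; this text tells all that it offers.
- The arm moves only by the shell command python3 -m inch 'ROWS' [FORCE]. ROWS is JSON, a list of rows, each a list of 7 numbers: the shift along the tool's x, y, z each as a share of 100 mm, from -1 to 1, then the turn, a rotation vector about the tool's x, y, z each as a share of 90 degrees, from -1 to 1, then the opening in per cent of the stroke, from 0 (shut) to 100 (fully open). A call has 1 to 10 rows; each row shifts and turns the commanded pose from where the row before left it, along the tool's axes as they then stand; what a row does not reach is not made up. A row lasts 1/8 s, in which the tool goes at most 62.5 mm and 10.7 degrees, less where a joint would pass 70% of its speed; a pose out of reach is approached as far as the arm can. A call with a number of a shift or a turn outside -1 to 1 is refused whole. A call with a gripper value outside its range is refused whole. The fingers move at their own pace and stop on an object; FORCE is the grip in N (left out, the last holds). Time passes only in rows, so rows that do not move let the fingers close. It gives the time, the measured TCP pose, the force, the opening and the grip force at its end, in the units of the state.
- ctrl.get_state(): the state, without advancing time (a new reading comes with each control period).
- ctrl.read_camera(name): name is "scene" or "top" or "wrist"; returns (picture, depth): 400x640x3 uint8, red, green, blue; 400x640 float32, m along the optical axis (not along the pixel's ray), 0 where there is no reading.
- ctrl.calibration(name): a dict with "mtx" (3x3 intrinsics, pixels), "R" (3x3) and "t" (3): a world point X has camera coordinates R X + t; the wrist camera has in their place "tool_from_camera" (4x4, takes a point from camera to tool coordinates, whose origin is the TCP and whose axes are the flange's). Camera axes: x right, y down, z forward; pixel columns grow to the right and rows downward; lengths in m; the calibration is good to about 2 mm. A picture is of the moment at which its call begins: read the wrist's pose just before it. calibration takes no time and is no camera call.
- ctrl.finish_job(): hands the job in; it is judged then, once.
The state is a dict: "clock": time; "joint_pos": joint angles; "qvel": joint speeds; "joint_torque": joint torques, N m; "tcp_pos": TCP position; "eef_rot": TCP orientation; "ft_force": force on the tool from outside, world axes, zero at the start; "moment": the same for the moment, N m; "finger_gap": finger opening in m; "grasp_force": force on a finger pad.
Only numpy, scipy, OpenCV 4.12 (cv2) and the standard library are available. Lean on these libraries where they do the work, as an engineer would, in place of code of your own. Each camera call takes 0.05 s, during which the arm holds its last target. There are 200 camera calls.

TASK

Radish is next on the vegetable slicer: with a fingertip, click its star-shaped thickness wheel round clockwise, lobe by lobe, until the white pointer on the wheel stands at the fourth of the five white marks (they grow from thin to thick going clockwise, so the fourth is the second thickest). Then push the ribbed catch beside the wheel fully home, so that its tongue sits between two lobes and locks the setting. Push gently: do not grip, lift or shove the slicer, and leave the things around it where they stand.

Things in the scene. Friction and masses are not known exactly. Their poses are not given: they have to be found in the camera images.
- slicer: flat-bed vegetable slicer, loose on rubber feet, 2.7 to 3.6 kg. Origin: table level under the wheel's axis, z up. All sizes in mm, in this frame. The grey dial housing on its -x side spans x -37..65, y -65..125, flat top at z 46; on it stand the wheel (at x 0, y 0) and, toward +y, the lock catch. The space at -x of it and above it is free.
- wheel_axis (a point): on the wheel's axis at mid height of the lobes, z 61; axes as the slicer's. The wheel is a black star: hub radius 24, six lobes 60 deg apart, z 52..70, each a radial bar 7 wide with a round end of 8 diameter reaching radius 42. A white raised pointer lies on one lobe. Lobes on the -x side overhang the housing by up to 5.
- slicer_wheel (a joint): wheel angle, rad, growing clockwise from above (lobes on the slicer's -x side then go toward +y). Clicks every 1.047: 0 = pointer at mark 1 (thinnest), 1.047 = mark 2, 2.094 = mark 3, 3.142 = mark 4, 4.189 = mark 5; stops 0.12 past both ends. Starts at mark 1, 2 or 3. 2 to 4 N at a lobe's tip turns it; half way it goes over the crest and snaps on to the next click. Turns back likewise.
- mark_4 (a point): the fourth white mark on the housing top (z 46), 51 from the wheel's axis at slicer x 25, y -44. Mark 1 lies at x -25, y 43, mark 2 at x 25, y 43, mark 3 at x 50, y 0, mark 5 at x -26, y -45: raised bars 2 to 8 wide, 8 to 12 long. At every click one lobe points straight at -x and a gap between lobes faces +y.
- slicer_lock (a joint): travel of the lock catch, m: 0 = fully open, 0.013 = fully home. It slides toward the wheel (slicer -y) against about 1.2 N of friction and stays where it is left. Starts at 0 to 0.002. Its steel tongue, 23 wide, enters the gap between two lobes only when the wheel rests at a click, and then blocks the wheel.
- lock_pad (a point): centre of the catch's ribbed black thumb block, moving with it: 30 (slicer x) by 14 (y) by 26 high, z 51..77; when open at slicer x 0, y 71. Push its far (+y) face toward the wheel; behind that face the housing's flat top (z 46) is free for 45 mm.
- bed (a point): centre of the steel slicing bed at the top of its rails (slicer x 127, y 10, z 83). The bed spans x 61..193, y -155..175, a carrying handle reaches y 225, and a black hand guard with a knob (up to z 131) is parked on it at x 63..191, y -141..-55. The ramp in the bed sinks 1.5 a click.
- radish_pot: steel pot of dried radish, 205 wide, 136 high, loose, to the left of the slicer; leave alone. Origin: centre of its underside.
- dip_cup: small steel dip cup, 67 wide, 33 high, loose; leave alone. Origin: centre of its underside.
- dip_cup_b: second dip cup, same size, loose; leave alone. Origin: centre of its underside.
- salt: salt shaker, 44 wide, 90 high, loose, in front to the right; leave alone. Origin: centre of its underside.
- tongs: steel tongs lying flat, 203 x 36 x 18, loose, to the right of the slicer; leave alone. Origin: centre of their underside.

How it is judged:
By the outcome, as a careful person would: the job done as asked, in the order asked, and still so for the second after the job is handed in, with the robot touching nothing.
It also fails if it takes over 45 s, if anything falls off the work surface, if the arm or the gripper's body presses on something with over 40 N, if the wrist force passes 120 N, or if a joint passes its speed limit or range.

## Working session

There is one attempt and no reset: what is moved stays moved. The work goes in short steps, Python scripts to look and compute and a shell command to move; the robot and the scene stay as the last step left them, time stands still between calls to the robot, and variables do not carry over. Pictures are saved under pics/ and viewed, at most 10 in all, crops included, and the job is handed in when it is done.

```bash
mkdir -p pics
python3 - <<'E'
from rig import ctrl
import cv2,numpy as np
s=ctrl.get_state();print(s['clock'],s['tcp_pos'],s['eef_rot'],s['finger_gap'],ctrl.hold_point_z)
for n in("top","scene"):
    p,d=ctrl.read_camera(n);cv2.imwrite(f"pics/{n}.png",p[:,:,::-1]);np.savez(f"{n}.npz",p=p,d=d)
    c=ctrl.calibration(n);print(n,c)
E
```

```text
0.0 [0.18386496 0.5969408  0.303145  ] [-3.14018491e+00 -1.53789869e-06  2.84277961e+00] 0.08520734520731497 0.0539
top {'mtx': array([[385.76718486,   0.        , 315.60989911],
       [  0.        , 385.76718486, 204.87376838],
       [  0.        ,   0.        ,   1.        ]]), 'R': array([[-0.01720892, -0.99981699, -0.0083568 ],
       [-0.98005883,  0.01852247, -0.1978424 ],
       [ 0.19796098,  0.00478551, -0.98019822]]), 't': array([0.06420113, 0.53937504, 1.17425436])}
scene {'mtx': array([[506.84857305,   0.        , 322.8476395 ],
       [  0.        , 506.84857305, 195.56754263],
       [  0.        ,   0.        ,   1.        ]]), 'R': array([[ 0.88461575, -0.4662239 , -0.00950025],
       [-0.32107929, -0.59419036, -0.73745908],
       [ 0.33817609,  0.65541825, -0.67532499]]), 't': array([-0.43577313,  0.23712772,  1.40325429])}
```

View pics/top.png

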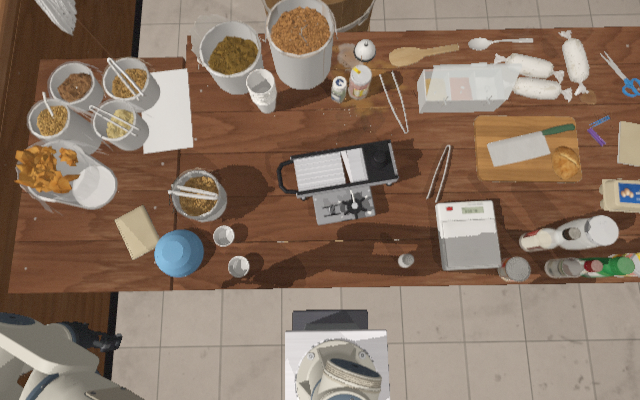

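View pics/scene.png

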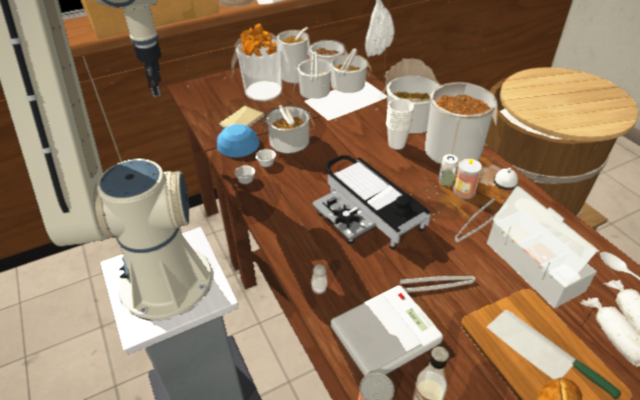

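The top view shows the slicer at about (340,180), its dial housing at (345,205) toward the robot and its handle to the left (world +y). I'll zoom in and localize it.

```bash
cat > h.py <<'E'
import numpy as np
from rig import ctrl
def ray(n,u,v,z):
    c=ctrl.calibration(n);R,t=c['R'],c['t'];o=-R.T@t
    d=R.T@np.linalg.solve(c['mtx'],[u,v,1]);return o+d*(z-o[2])/d[2]
E
python3 - <<'E'
import cv2,numpy as np
from h import *
p=np.load('top.npz')['p'];cr=p[135:235,270:410,::-1]
cv2.imwrite('pics/tc.png',cv2.resize(cr,None,fx=5,fy=5,interpolation=cv2.INTER_CUBIC))
print(ray('top',345,206,.061),ray('top',352,206,.061))
E
```

```text
[ 0.53367522 -0.038441    0.061     ] [ 0.53325782 -0.06055643  0.061     ]
```

View pics/tc.png

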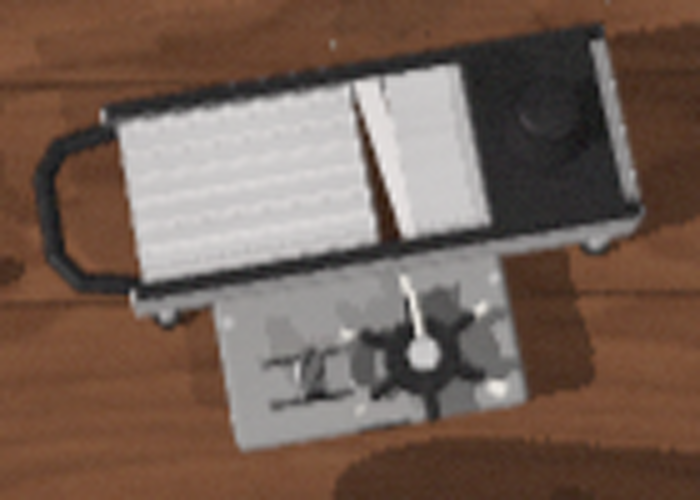

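The zoom shows the wheel hub at about crop (424,352), which is pixel (354.8,205.4). The pointer points toward the bed (crop (405,285)), so it is at mark 3 and needs one click. The catch is at crop (310,372). I'll compute the pose and the first move.

```bash
cat >> h.py <<'E'
from scipy.spatial.transform import Rotation as Ro
def move(target,yaw=None):
    s=ctrl.get_state();p=s['tcp_pos'];R=Ro.from_euler('xyz',s['eef_rot'])
    d=np.array(target)-p;print('now',p.round(4),s['eef_rot'].round(4),'clk',s['clock'],'shares tool axes',(R.inv().apply(d)/.1).round(3))
    if yaw is not None:
        T=Ro.from_euler('xyz',[np.pi,0,yaw]);print('turn shares',((R.inv()*T).as_rotvec()/(np.pi/2)).round(3),'shift after turn',(T.inv().apply(d)/.1).round(3))
def W(o,yaw,x,y,z): # slicer mm -> world
    c,s=np.cos(yaw),np.sin(yaw);return np.array([o[0]+(c*x-s*y)/1000,o[1]+(s*x+c*y)/1000,z/1000])
E
python3 - <<'E'
from h import *
f=lambda u,v,z:ray('top',270+(u+.5)/5-.5,135+(v+.5)/5-.5,z)
w=f(424,352,.072);print(w)
for a,b in(((105,112),(595,32)),((135,293),(640,210))):
    d=f(*a,.083)-f(*b,.083);yaw=np.arctan2(-d[0],d[1]);print(np.degrees(yaw),np.linalg.norm(d))
print(np.degrees(yaw));move(W(w,yaw,-45,20,250),yaw+np.pi/2)
E
```

```text
[ 0.53414176 -0.06718344  0.072     ]
8.56812067298554 0.3185150404488153
8.492054916991016 0.3220627129030873
8.492054916991016
now [0.1839 0.597  0.3032] [-3.1403  0.      2.8428] clk 0.1 shares tool axes [-4.81  -5.33   0.539]
turn shares [-0.001  0.     0.715] shift after turn [-6.886  2.033  0.532]
```

```bash
python3 -m inch '[[-0.4,-0.44,0,0,0,0,0],[-0.4,-0.44,0,0,0,0,0],[-0.4,-0.44,0,0,0,0,0],[-0.4,-0.44,0,0,0,0,0],[-0.4,-0.44,0,0,0,0,0],[-0.4,-0.44,0,0,0,0,0],[-0.4,-0.44,0,0,0,0,0],[-0.4,-0.44,0,0,0,0,0],[-0.4,-0.44,0,0,0,0,0],[-0.4,-0.44,0,0,0,0,0]]'
python3 -m inch '[[0,0,0,0,0,0.11,0],[0,0,0,0,0,0.11,0],[0,0,0,0,0,0.11,0],[0,0,0,0,0,0.11,0],[0,0,0,0,0,0.11,0],[0,0,0,0,0,0.11,0],[0,0,0,0,0,0.055,0],[0,0,0,0,0,0,0]]'
python3 - <<'E'
from h import *
y=np.radians(8.5);move(W([.534,-.067],y,-45,20,250),y+np.pi/2)
E
```

```text
clock: 1.35
tcp_pos: [0.4371, 0.0571, 0.3039]
eef_rot: [3.141, 0.0, 2.843]
ft_force: [0.0, 1.2, -0.3]
finger_gap: 0.0002
grasp_force: 0.0
clock: 2.35
tcp_pos: [0.4365, 0.059, 0.3037]
eef_rot: [-3.141, 0.0, 1.72]
ft_force: [-0.7, -1.0, 0.0]
finger_gap: 0.0002
grasp_force: 0.0
now [0.4365 0.059  0.3037] [-3.1411  0.      1.7204] clk 2.35 shares tool axes [-1.191  0.326  0.537]
turn shares [-0.     0.     0.001] shift after turn [-1.191  0.328  0.537]
```

```bash
python3 -m inch '[[-0.4,0.1,0.1,0,0,0,0],[-0.4,0.1,0.1,0,0,0,0],[-0.4,0.12,0.1,0,0,0,0],[0,0,0,0,0,0,0],[0,0,0,0,0,0,0]]'
python3 - <<'E'
from h import *
import cv2
s=ctrl.get_state();p,d=ctrl.read_camera('wrist');c=ctrl.calibration('wrist')
np.savez('w1.npz',p=p,d=d,pos=s['tcp_pos'],rot=s['eef_rot'],K=c['mtx'],T=c['tool_from_camera'])
print(s['tcp_pos'],c);cv2.imwrite('pics/w1.png',p[:,:,::-1])
E
```

```text
clock: 2.98
tcp_pos: [0.4858, -0.0547, 0.2737]
eef_rot: [-3.141, -0.001, 1.72]
ft_force: [0.4, 0.2, -0.5]
finger_gap: -0.0001
grasp_force: 0.0
[ 0.48582017 -0.05472552  0.27366535] {'mtx': array([[312.21453707,   0.        , 324.82461738],
       [  0.        , 312.21453707, 196.41088259],
       [  0.        ,   0.        ,   1.        ]]), 'tool_from_camera': array([[ 2.97395746e-04, -9.48050809e-01, -3.18118807e-01,
         8.26856182e-02],
       [ 9.99999931e-01,  3.53255904e-04, -1.17908212e-04,
        -6.32974644e-04],
       [ 2.24160322e-04, -3.18118749e-01,  9.48050848e-01,
        -6.95798495e-02],
       [ 0.00000000e+00,  0.00000000e+00,  0.00000000e+00,
         1.00000000e+00]])}
```

View pics/w1.png

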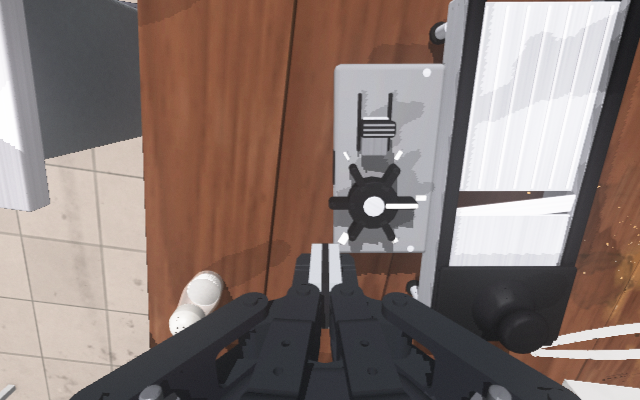

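The wrist view confirms the pointer at mark 3, with the wheel centre at about (372,204), the -x lobe tip at (330,203), the catch block at (379,128) and the shut fingertips at (326,244).

```bash
cat >> h.py <<'E'
def wray(q,u,v,z):
    R=Ro.from_euler('xyz',q['rot']).as_matrix();T=q['T']
    o=q['pos']+R@T[:3,3];d=R@T[:3,:3]@np.linalg.solve(q['K'],[u,v,1]);return o+d*(z-o[2])/d[2]
def wdep(q,u,v):
    z=q['d'][v,u];return (q['T']@np.r_[z*np.linalg.solve(q['K'],[u,v,1]),1])[:3],z
E
python3 - <<'E'
from h import *
q=np.load('w1.npz')
w=wray(q,372.3,204,.070);c=wray(q,379,128,.077);print('wheel',w,'catch',c)
for a,b in(((330,203),(415,207)),):print(np.linalg.norm(wray(q,*a,.07)-wray(q,*b,.07)))
e=wray(q,335.5,68,.046)-wray(q,333,248,.046);print('housing edge yaw',np.degrees(np.arctan2(-e[0],e[1])),np.linalg.norm(e))
e=c-w;print('catch yaw',np.degrees(np.arctan2(-e[0],e[1])),np.linalg.norm(e))
for u,v in((318,246),(336,246),(318,255),(336,255),(302,256),(350,256),(302,266),(350,266),(302,280),(350,280)):print((u,v),wdep(q,u,v))
y=np.radians(8.5);S=W(w,y,0,0,70);dd=(q['T'][:3,:3]);
E
```

```text
wheel [ 0.53110863 -0.06440566  0.07      ] catch [0.52183862 0.00523003 0.077     ]
0.07945853621753932
housing edge yaw 8.34067333796322 0.17735657769270616
catch yaw 7.582719130263173 0.07059788546613936
(318, 246) (array([ 0.01151738, -0.0039614 ,  0.06669974]), np.float32(0.15184033))
(336, 246) (array([0.01176574, 0.00477387, 0.06623108]), np.float32(0.15131597))
(318, 255) (array([ 0.01221248, -0.00374585,  0.0566309 ]), np.float32(0.14207341))
(336, 255) (array([0.01219649, 0.00444638, 0.05666574]), np.float32(0.14211056))
(302, 256) (array([ 0.00738677, -0.0116703 ,  0.06429323]), np.float32(0.15087377))
(350, 256) (array([0.00777483, 0.01146355, 0.06362069]), np.float32(0.15010999))
(302, 266) (array([ 0.00763033, -0.01100202,  0.05476265]), np.float32(0.14176074))
(350, 266) (array([0.00751975, 0.01081015, 0.0549615 ]), np.float32(0.14198186))
(302, 280) (array([ 0.00795128, -0.01018822,  0.04316474]), np.float32(0.13066313))
(350, 280) (array([0.00753065, 0.00996011, 0.0438129 ]), np.float32(0.13140905))
```

Run:
```python
from h import *
y=np.radians(8.4);o=[.5315,-.065]
move(W(o,y,-62,-22,133),y+np.pi/2)
```

```text
now [ 0.4858 -0.0544  0.2739] [-3.1412e+00 -3.0000e-04  1.7208e+00] clk 3.025 shares tool axes [-0.392 -0.184  1.409]
turn shares [-0.    -0.     0.002] shift after turn [-0.392 -0.184  1.409]
```

```bash
python3 -m inch '[[-0.2,-0.09,0,0,0,0,0],[-0.19,-0.09,0,0,0,0,0],[0,0,0.4,0,0,0,0],[0,0,0.4,0,0,0,0],[0,0,0.4,0,0,0,0],[0,0,0.2,0,0,0,0],[0,0,0,0,0,0,0],[0,0,0,0,0,0,0]]'
python3 - <<'E'
from h import *
import cv2
y=np.radians(8.4);o=[.5315,-.065]
move(W(o,y,-43,-22,133),y+np.pi/2)
s=ctrl.get_state();p,d=ctrl.read_camera('wrist');c=ctrl.calibration('wrist')
np.savez('w2.npz',p=p,d=d,pos=s['tcp_pos'],rot=s['eef_rot'],K=c['mtx'],T=c['tool_from_camera'])
cv2.imwrite('pics/w2.png',p[:,:,::-1])
E
```

```text
clock: 4.03
tcp_pos: [0.4747, -0.0957, 0.1349]
eef_rot: [3.14, 0.0, 1.721]
ft_force: [0.4, 0.6, 0.3]
finger_gap: 0.0006
grasp_force: 0.0
now [ 0.4747 -0.0957  0.1349] [3.1404e+00 4.0000e-04 1.7208e+00] clk 4.025 shares tool axes [0.    0.177 0.019]
turn shares [0.001 0.    0.002] shift after turn [0.001 0.177 0.019]
```

View pics/w2.png

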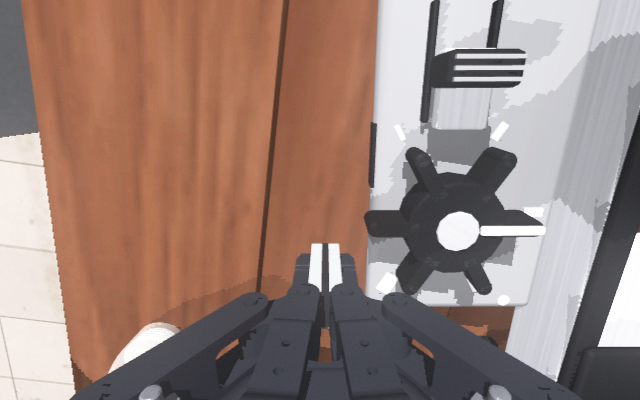

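The fingertip lies just beyond and below the -x lobe (366,222), clear of it. Moving in, then pushing toward +y.

```bash
python3 -m inch '[[0,0.09,0,0,0,0,0],[0,0.09,0,0,0,0,0],[0,0,0,0,0,0,0],[0.05,0,0,0,0,0,0],[0.05,0,0,0,0,0,0],[0.05,0,0,0,0,0,0],[0.05,0,0,0,0,0,0]]'
python3 -m inch '[[0.05,0,0,0,0,0,0],[0.05,0,0,0,0,0,0]]'
```

```text
clock: 4.95
tcp_pos: [0.4888, -0.0733, 0.1339]
eef_rot: [-3.142, -0.0, 1.72]
ft_force: [-0.6, -1.1, -0.3]
finger_gap: 0.0004
grasp_force: 0.5
clock: 5.2
tcp_pos: [0.4875, -0.0633, 0.1339]
eef_rot: [3.141, -0.0, 1.72]
ft_force: [-0.3, 0.7, 0.8]
finger_gap: 0.0001
grasp_force: 0.1
```

```bash
python3 -m inch '[[0.05,0,0,0,0,0,0],[0.05,0,0,0,0,0,0],[0.04,0,0,0,0,0,0],[0,0,0,0,0,0,0],[0,0,0,0,0,0,0]]'
python3 - <<'E'
from h import *
import cv2
y=np.radians(8.4);o=[.5315,-.065]
move(W(o,y,-65,20,133),y+np.pi/2)
p,d=ctrl.read_camera('wrist')
cv2.imwrite('pics/w3.png',p[:,:,::-1])
E
```

```text
clock: 5.82
tcp_pos: [0.4855, -0.05, 0.1339]
eef_rot: [3.142, 0.0, 1.72]
ft_force: [-0.2, 0.3, 0.3]
finger_gap: -0.0001
grasp_force: 0.0
now [ 0.4855 -0.05    0.1339] [3.1415 0.     1.7197] clk 5.825 shares tool axes [-0.015 -0.217  0.009]
turn shares [0.    0.    0.001] shift after turn [-0.016 -0.217  0.009]
```

View pics/w3.png

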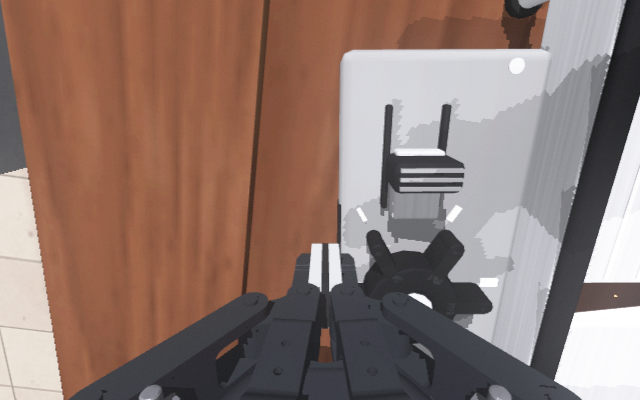

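The wheel now shows a plain lobe toward +x, i.e. it snapped on one click. The catch block is at (427,172). Retract, lift, and go behind the catch.

```bash
python3 -m inch '[[0,-0.11,0,0,0,0,0],[0,-0.11,0,0,0,0,0],[0,0,-0.25,0,0,0,0],[0,0,-0.25,0,0,0,0],[0.4,0.2,0,0,0,0,0],[0.43,0.4,0,0,0,0,0],[0,0,0,0,0,0,0],[0,0,0,0,0,0,0]]'
python3 - <<'E'
from h import *
import cv2
y=np.radians(8.4);o=[.5315,-.065]
move(W(o,y,0,105,133),y+np.pi/2)
a=ctrl.read_camera('top')[0][165:245,300:400,::-1];b=ctrl.read_camera('scene')[0][165:245,300:400,::-1]
cv2.imwrite('pics/v4.png',cv2.resize(np.hstack([a,b]),None,fx=4,fy=4,interpolation=cv2.INTER_CUBIC))
E
```

```text
clock: 6.88
tcp_pos: [0.5096, 0.0376, 0.1835]
eef_rot: [-3.14, 0.0, 1.721]
ft_force: [-0.1, 0.3, -0.5]
finger_gap: 0.0001
grasp_force: 0.0
now [0.5096 0.0376 0.1835] [-3.1401e+00  1.0000e-04  1.7205e+00] clk 6.875 shares tool axes [0.002 0.067 0.505]
turn shares [-0.001  0.     0.002] shift after turn [0.003 0.067 0.505]
```

View pics/v4.png

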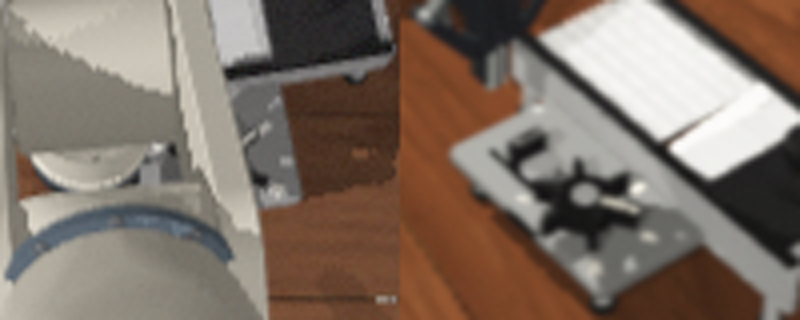

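The top half shows the arm covering the hub, and in the scene half the pointer runs (585,190)→(640,212). I'll check numerically against the marks.

```bash
python3 - <<'E'
from h import *
y=np.radians(8.4);o=[.5315,-.065]
c=ctrl.calibration('scene')
def pr(x,yy,z):
    k=c['mtx']@(c['R']@W(o,y,x,yy,z)+c['t']);k=k[:2]/k[2];return ((k-[300,165])*4+[400,0]).round()
print('hub',pr(0,0,72));
for i,m in enumerate([(-25,43),(25,43),(50,0),(25,-44),(-26,-45)],1):print(i,'mark',pr(*m,48),'ptr tip',pr(m[0]*.8,m[1]*.8,71))
E
python3 -m inch '[[0,0.06,0.1,0,0,0,0],[0,0,0.2,0,0,0,0],[0,0,0.2,0,0,0,0],[0,0,0,0,0,0,0],[0,0,0,0,0,0,0]]'
```

```text
hub [578. 193.]
1 mark [516. 198.] ptr tip [529. 179.]
2 mark [569. 170.] ptr tip [571. 157.]
3 mark [630. 188.] ptr tip [621. 171.]
4 mark [641. 236.] ptr tip [630. 210.]
5 mark [588. 266.] ptr tip [586. 234.]
clock: 7.6
tcp_pos: [0.5169, 0.0384, 0.1341]
eef_rot: [3.142, -0.0, 1.719]
ft_force: [1.6, -0.9, -0.5]
finger_gap: 0.0002
grasp_force: 0.0
```

The pointer is at mark 4. Now push the catch.

```bash
python3 -m inch '[[-0.06,0,0,0,0,0,0],[-0.06,0,0,0,0,0,0],[-0.04,0,0,0,0,0,0],[-0.04,0,0,0,0,0,0],[-0.02,0,0,0,0,0,0],[-0.02,0,0,0,0,0,0],[0,0,0,0,0,0,0]]'
python3 -m inch '[[-0.01,0,0,0,0,0,0],[-0.01,0,0,0,0,0,0],[0,0,0,0,0,0,0]]'
python3 -m inch '[[-0.01,0,0,0,0,0,0],[0,0,0,0,0,0,0]]'
python3 -m inch '[[-0.01,0,0,0,0,0,0],[0,0,0,0,0,0,0]]'
```

```text
clock: 8.48
tcp_pos: [0.5201, 0.0148, 0.1338]
eef_rot: [-3.141, 0.0, 1.72]
ft_force: [0.5, 0.2, 1.4]
finger_gap: 0.0001
grasp_force: 0.0
clock: 8.85
tcp_pos: [0.5204, 0.0129, 0.1338]
eef_rot: [-3.141, 0.0, 1.72]
ft_force: [-0.3, 0.4, -0.4]
finger_gap: 0.0
grasp_force: 0.3
clock: 9.1
tcp_pos: [0.5206, 0.0119, 0.1339]
eef_rot: [-3.142, 0.0, 1.72]
ft_force: [-0.7, 0.7, -0.1]
finger_gap: -0.0003
grasp_force: 0.4
clock: 9.35
tcp_pos: [0.5208, 0.0109, 0.1338]
eef_rot: [-3.141, 0.0, 1.72]
ft_force: [-0.6, 0.3, -0.5]
finger_gap: -0.0002
grasp_force: 0.3
```

```bash
for i in 1 ; do
python3 -m inch '[[-0.01,0,0,0,0,0,0],[0,0,0,0,0,0,0]]' | sed -n '2p;4p'
python3 -m inch '[[-0.005,0,0,0,0,0,0],[0,0,0,0,0,0,0]]'| sed -n '2p;4p'
python3 -m inch '[[-0.005,0,0,0,0,0,0],[0,0,0,0,0,0,0]]'| sed -n '2p;4p'; done
```

```text
tcp_pos: [0.5209, 0.0099, 0.1339]
ft_force: [0.1, 0.6, -0.2]
tcp_pos: [0.521, 0.0095, 0.1339]
ft_force: [-0.8, -0.2, -0.0]
tcp_pos: [0.5211, 0.009, 0.1339]
ft_force: [-0.4, 0.8, -1.0]
```

```bash
python3 -m inch '[[-0.01,0,0,0,0,0,0],[0,0,0,0,0,0,0]]' | sed -n '2p;4p'
python3 -m inch '[[-0.01,0,0,0,0,0,0],[0,0,0,0,0,0,0]]'| sed -n '2p;4p'
python3 - <<'E'
from h import *
import cv2
a=ctrl.read_camera('wrist')[0][:,:,::-1];b=ctrl.read_camera('scene')[0][165:245,300:400,::-1]
cv2.imwrite('pics/v5.png',np.vstack([a[150:400],cv2.resize(b,(400,320),interpolation=cv2.INTER_CUBIC) if 0 else cv2.copyMakeBorder(cv2.resize(b,(400,320),interpolation=cv2.INTER_CUBIC),0,0,0,240,cv2.BORDER_CONSTANT)]))
E
```

```text
tcp_pos: [0.5212, 0.0081, 0.1339]
ft_force: [-0.1, 1.5, -0.2]
tcp_pos: [0.5212, 0.0078, 0.1339]
ft_force: [-1.4, 8.5, 1.4]
```

View pics/v5.png

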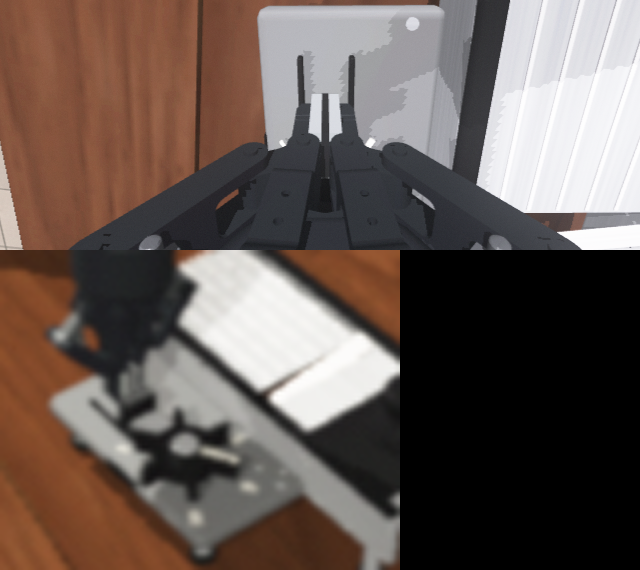

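The force jumped to 8.5 N where the home stop was expected. The scene view shows the catch against the wheel and the pointer still toward mark 4. Back off, lift and verify.

```bash
python3 -m inch '[[0.1,0,0,0,0,0,0],[0.15,0,0,0,0,0,0],[0,0,-0.4,0,0,0,0],[0,0,-0.5,0,0,0,0],[-0.4,-0.25,-0.5,0,0,0,0],[-0.55,-0.25,0,0,0,0,0],[-0.3,0,0,0,0,0,0],[0,0,0,0,0,0,0],[0,0,0,0,0,0,0]]'
python3 - <<'E'
from h import *
import cv2
s=ctrl.get_state();p=ctrl.read_camera('wrist')[0]
q=dict(np.load('w1.npz'));q['pos']=s['tcp_pos'];q['rot']=s['eef_rot'];np.savez('w6.npz',**q)
cv2.imwrite('pics/w6.png',cv2.resize(p[0:250,240:490,::-1],None,fx=2.4,fy=2.4,interpolation=cv2.INTER_CUBIC))
E
```

```text
clock: 11.82
tcp_pos: [0.4884, -0.0946, 0.2692]
eef_rot: [-3.141, -0.0, 1.72]
ft_force: [0.4, 0.8, -0.4]
finger_gap: -0.0001
grasp_force: 0.0
```

View pics/w6.png

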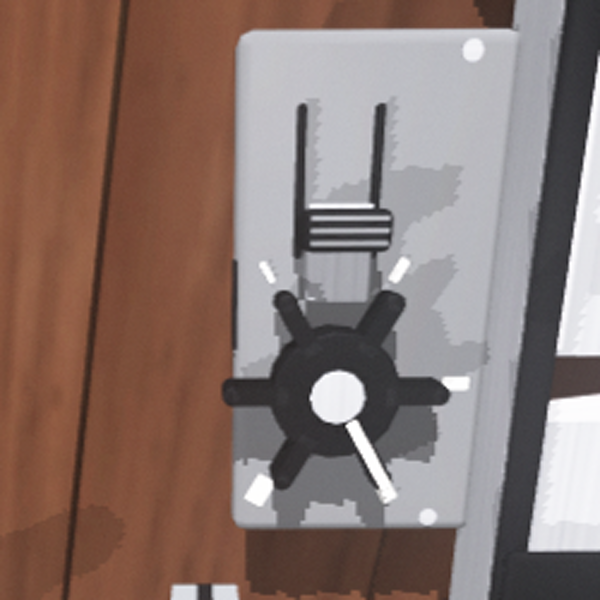

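The pointer lies on mark 4, and the catch block is at crop (348,230). Measuring its travel.

Run:
```python
from h import *
q=np.load('w6.npz');f=lambda u,v,z:wray(q,240+u/2.4,v/2.4,z)
w=(f(226,392,.07)+f(449,392,.07))/2
for z in(.07,):
  w=(f(285,295,z)+f(392,297,z)+f(280,485,z)+f(390,497,z))/4
c=f(349,230,.077);y=np.radians(8.4)
print(w,c,'sl y',(c-w)@[-np.sin(y),np.cos(y),0],'thickness',np.linalg.norm(f(349,209,.077)-f(349,250,.077)),'tongue end',(f(335,301,.05)-w)@[-np.sin(y),np.cos(y),0])
```

```text
[ 0.53280578 -0.0666211   0.07      ] [ 0.5237045 -0.0088131  0.077    ] sl y 0.058517395686130215 thickness 0.012999437499706884 tongue end 0.032675563747128794
```

```bash
python3 -c "
from rig import ctrl
print(ctrl.finish_job())"
```

```text
the job is handed in; nothing more can be done
None
```

The job is handed in: the wheel started at mark 3 and went one click clockwise, so its pointer is on mark 4, and the catch was pushed to its stop (8.5 N) and measured within 1 mm of fully home.

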